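# Slide the painted coupon from under the clamp bar to the gauge stop

### The job

Swing the yellow clamp bar of the blue gauging fixture up and back past upright so that it stays open by itself, then slide the green-and-orange painted coupon along its channel out from beneath the bar until it comes up firmly against the brass anvil of the aluminium stop, with a push of a few newtons. Feel for it: do not push so hard that the stop shifts. Keep the coupon flat in the channel, leave the other things on the bench where they are, and finish with the bar open, the coupon resting against the anvil and the robot clear.

Things in the scene. Friction and masses are not known exactly. Their poses are not given: they have to be found in the camera images.
- fixture: Blue gauging fixture, fixed. Origin on the bench top (z 0) under the middle of its channel; x across the channel away from the robot, y along it to the stop, z up; yaw within 0.3 rad. Base plate x -50 to 95, y -170 to 170, its top z 12 is the channel floor. Steel rails, inner faces x = +-32, 10 wide, to z 19; channel ends open. Hinge brackets x 64 to 90, y -66 to -14, to z 36.
- clamp_bar (a joint): Angle of the yellow clamp bar (rad): 0 lying closed on the coupon at fixture y -52 to -28, 1.57 upright, 1.95 at its far end stop. The near (robot) end lifts, up and away. Bar 24 wide, 10 thick, 0.4 kg, hinge friction 0.05 N m; it falls shut if let go well short of upright, and stays or falls on open when past about 1.65.
- bar_grip (a point): Centre of the red cylindrical cross grip at the bar's free end: 22 diameter, 36 long, axis parallel to the hinge (fixture y), flat ends, free all round but for the bar's short upright arm below. 160 from the hinge axis along the bar and 18 above it; 46 above the bench when closed. Pinched by its flat ends it pivots between the fingers.
- bar_hinge (a point): Point on the clamp bar's hinge axis at mid bar: fixture x 75, y -40, 28 above the bench; the axis runs along fixture y.
- coupon: The coupon to slide: aluminium plate 60 wide (x), 90 long (y, pointing to the stop), 8 thick, 0.13 kg, green on the tail half, orange on the front half. Origin: centre of the underside, on the channel floor; 2 mm play to each rail. At first its front is under the bar, held by a rubber pad and kept back by a lip under the bar; 75 mm of tail sticks out. Sliding friction about 1 N.
- coupon_front (a point): Middle of the coupon's front end face (towards the stop), at mid thickness.
- coupon_tail (a point): Middle of the coupon's tail end face (away from the stop), at mid thickness, 16 above the bench: the edge to push on, with 30 mm or more of open channel floor behind it.
- gauge_stop: Aluminium stop block across the channel, 22 deep, to z 29, black knob to z 41; block face at fixture y 86 to 120. A brass anvil (18 wide, 8 high, on a screw) sticks out of that face 3 to 19 mm towards the coupon; how far differs each time and is not reported: find it by touch. The stop is held by friction alone and slips above about 10 N. Origin: channel floor, middle of the block face.
- feeler (a joint): How far the thin black sprung feeler pin is pressed in (m). 6 diameter, it stands 17 mm to the far side (fixture x) of the anvil's middle and 6 mm proud of the anvil: 0 when free, 0.006 when the coupon bears on the anvil. Its spring is very light (under 0.1 N) and does not move the coupon.
- stop_face (a point): Middle of the stop block's face that looks at the coupon (not the anvil's), 16 above the bench; axes as the fixture's (y away from the coupon). With the coupon home its front is 3 to 19 mm short of this.
- spare_coupon: another painted coupon, 60 x 90 x 8, pink and blue, lying on the table near the fixture; origin at the centre of its underside
- screwdriver: screwdriver about 150 long lying on the table near the fixture's near side
- paint_pot: small blue-labelled jar with orange cap, 48 across, 55 high, standing behind the fixture; origin under its centre
- spray_can: can with green label, 66 across, 170 high; origin under its centre
- tape_measure: yellow tape measure case, 64 x 36 x 62 high; origin under its centre
- bolt_cup: red cup, 70 across, 75 high; origin under its centre
- spool: copper wire spool, 64 across, 50 high; origin under its centre

How it is judged:
By the outcome, as a careful person would: the job done as asked, in the order asked, and still so for the second after the job is handed in, with the robot touching nothing.
It also fails if it takes over 59 s, if anything falls off the work surface, if the arm or the gripper's body presses on something with over 40 N, if the wrist force passes 120 N, or if a joint passes its speed limit or range.

### The arm

A 6-joint arm with a two-finger parallel gripper is mounted at the origin on the work surface. World frame = base frame: x ahead of the robot, y to its left, z up, the work surface at z = 0. Lengths are in m, angles in rad, forces in N, time in s.
With the tool pointing down it reaches from about 0.4 to 0.925 m from the base axis. Payload 3.4 kg.
Tool frame: the origin (TCP) lies midway between the tips of the shut fingers; the grasp point (between the pads) lies 19 mm behind it; z points along the fingers, y is the direction in which the jaws open and shut (so a half turn about z gives the same grasp; the last joint's range is limited). The gripper opens to 85 mm and grips with 20 to 120 N. Pads are 22 mm wide; open, the fingers measure 114 mm over their backs; the gripper's body (76 mm by 85 mm) begins 54 mm behind the grasp point. The pads swing forward as they close: fully open they stand 13 mm farther back than shut.
Start: joints at [1.125, 0.307, 1.506, -0, 1.328, -0.073], TCP at [0.209, 0.536, 0.231] pointing down, gripper open.
Joint ranges: [-3.12, 3.12], [-1.05, 2.28], [0.14, 2.33], [-1.42, 4.57], [0.1, 2.73], [-2.68, 2.68]. Speed limits (rad/s): [2.57, 2.57, 3.14, 3.14, 3.14, 3.14].

### API

Orientations are given as [roll, pitch, yaw] about the fixed x, y, z axes, in that order (R = Rz(yaw) Ry(pitch) Rx(roll)).
In Python, from cell import env, claw, kinematics, eyes, workorder, spotter gives the robot as it stands. Calls block until the motion is done:
- env.move_ptp(position, orientation): joint-space move of the TCP to a pose.
- env.move_l(position, frame=None, vel=0.15): straight line of the TCP; frame=None keeps the orientation; vel is the mean speed in m/s.
- env.set_joints(angles): joint-space move.
- claw.gripper_to(opening, squeeze=None): opening from 0.0 (shut) to 1.0 (fully open); squeeze is the grip in N (None keeps the last); returns when the fingers have stopped.
- env.wait(seconds).
- kinematics.solve_ik(position, orientation): joint angles nearest the present ones, or None.
- env.state(): the state.
- eyes.capture(name): name is "side" or "top"; returns (picture, depth): 384x512x3 uint8, red, green, blue; 384x512 float32, m along the optical axis (not along the pixel's ray), 0 where there is no reading.
- eyes.camera_info(name): a dict with "K" (3x3 intrinsics, pixels), "rvec" (rotation vector, rad) and "tvec" (3), from world to camera coordinates, as OpenCV has them. Camera axes: x right, y down, z forward; pixel columns grow to the right and rows downward; lengths in m; the calibration is good to about 2 mm. A picture is of the moment at which its call begins. camera_info takes no time and is no camera call.
A pose or a line that the arm cannot do raises env.Unreachable and nothing moves.
- workorder.hand_in(): hands the job in, once; it reports no verdict.
Trained networks look in the newest picture that a camera, given by its name, has taken for a name from the list of things; names that differ only in an ending like _2 or _b are one class to them, and where a whole thing is asked for, a point or a joint stands for the part that bears it (a point fixed in the world has none). Each returns a list of dicts, best first, with "score" (0 to 1); they miss things now and then, are a little off and sometimes report something else, mostly with a low value. They report only what shows in the picture. A call takes as long as a camera call.
- spotter.cut_out(camera, name): "region" (384x512 bool, what is visible of it) and "extent" ([left, top, right, bottom] in pixels, round what is visible of it).
The state is a dict: "time_s": time; "joint_positions": joint angles; "joint_vel": joint speeds; "effort": joint torques, N m; "tcp_pos": TCP position; "tool_rot": TCP orientation; "wrist_force": force on the tool from outside, world axes, zero at the start; "wrist_torque": the same for the moment, N m; "grip_width": opening from 0.0 (shut) to 1.0 (fully open).
Only numpy, scipy, OpenCV 4.12 (cv2) and the standard library are available. Lean on these libraries where they do the work, as an engineer would, in place of code of your own. Each camera call takes 0.05 s, during which the arm holds its last target.

## Working session

There is one attempt and no reset: what is moved stays moved. The work goes in short steps, each a Python script; the robot and the scene stay as the last script left them, time stands still between calls to the robot, and variables do not carry over. Pictures are saved under pics/ and viewed, and the job is handed in when it is done.

```bash
ls; mkdir -p pics; cat > h.py <<'E'
import numpy as np, cv2
from cell import env, claw, kinematics, eyes, workorder, spotter
from scipy.spatial.transform import Rotation as R
def cam(n):
    c=eyes.camera_info(n); return np.array(c["K"]),cv2.Rodrigues(np.array(c["rvec"],float))[0],np.array(c["tvec"],float).ravel()
def cloud(n,depth):
    K,Rm,t=cam(n); v,u=np.mgrid[:384,:512]
    p=np.stack([(u-K[0,2])/K[0,0]*depth,(v-K[1,2])/K[1,1]*depth,depth],-1)
    return (p-t)@Rm
def proj(n,P):
    K,Rm,t=cam(n); q=np.atleast_2d(P)@Rm.T+t; q=q@K.T; return q[:,:2]/q[:,2:]
def shot(n,f):
    im,d=eyes.capture(n); cv2.imwrite('pics/'+f,im[:,:,::-1]); np.save('pics/'+f+'.npy',d); return im,d
E
python3 - <<'E'
from h import *
for n in("top","side"):
    im,d=shot(n,n+'0.png'); K,Rm,t=cam(n); print(n,-Rm.T@t,Rm[2],K[0,0],d.min(),d.max())
    P=cloud(n,d)
    for k in("clamp_bar","bar_grip","coupon","gauge_stop","fixture","coupon_tail","feeler"):
        r=spotter.cut_out(n,k)
        for q in r[:2]:
            m=q["region"]&(d>0); print(k,round(q["score"],2),q["extent"],np.median(P[m],0).round(3) if m.any() else None)
            np.save(f'pics/{n}_{k}.npy',q["region"]) if q is r[0] else 0
print(env.state())
E
```

```text
pics
top [ 0.24390737 -0.01641811  1.42074221] [ 0.20779381  0.00787468 -0.97814095] 465.35049568272467 0.0 2.4604988
clamp_bar 0.77 [266.8, 160.9, 288.3, 215.5] [ 0.544 -0.081  0.034]
clamp_bar 0.17 [254.0, 128.5, 269.4, 147.1] [ 0.7   -0.011  0.053]
bar_grip 0.84 [269.4, 158.2, 291.2, 214.7] [ 0.545 -0.081  0.033]
coupon 0.64 [284.0, 177.7, 310.7, 200.3] [ 0.549 -0.133  0.021]
gauge_stop 0.67 [224.1, 158.7, 234.8, 189.0] [0.578 0.072 0.031]
fixture 0.93 [210.6, 144.3, 326.8, 215.5] [ 0.59  -0.034  0.015]
coupon_tail 0.76 [281.3, 176.4, 312.6, 201.9] [ 0.55  -0.134  0.021]
coupon_tail 0.49 [371.5, 164.0, 397.1, 189.6] [ 0.602 -0.401  0.049]
feeler 0.47 [375.2, 214.0, 396.2, 242.2] [ 0.442 -0.389  0.059]
side [ 0.06072016 -0.43210767  0.82312612] [ 0.49092519  0.44432608 -0.74937761] 361.81784284116566 0.0 3.188529
clamp_bar 0.6 [257.3, 207.2, 304.6, 242.1] [ 0.539 -0.085  0.032]
bar_grip 0.74 [253.6, 204.9, 307.3, 243.1] [ 0.541 -0.084  0.032]
coupon 0.96 [279.0, 218.3, 315.4, 251.1] [ 0.549 -0.138  0.02 ]
coupon 0.18 [258.2, 205.7, 310.7, 243.6] [ 0.542 -0.084  0.032]
gauge_stop 0.
[... 314 characters left out ...]
.048]
{'time_s': 0.8, 'joint_positions': array([ 1.12550077e+00,  3.06766475e-01,  1.50637659e+00, -1.76135693e-05,
        1.32842769e+00, -7.35140908e-02]), 'joint_vel': array([ 4.45553315e-04, -4.37033030e-04, -2.93121739e-06, -3.01924610e-03,
       -3.33896889e-04,  2.76126312e-04]), 'effort': array([-2.13332560e-04, -4.57390952e+01, -2.52320355e+01,  1.02926394e-04,
        2.37428103e-04, -8.71606318e-06]), 'tcp_pos': array([0.20892281, 0.53570891, 0.23133298]), 'tool_rot': array([3.14157207e+00, 1.86608013e-05, 2.76981541e+00]), 'wrist_force': array([-0.25859441, -0.31788052,  0.62160456]), 'wrist_torque': array([0.04881878, 0.00269595, 0.01813206]), 'grip_width': 0.9966836734332329}
```

```bash
python3 - <<'E'
import cv2
a=cv2.imread('pics/top0.png')[120:240,190:420]; cv2.imwrite('pics/t0z.png',cv2.resize(a,None,fx=3.4,fy=3.4,interpolation=cv2.INTER_CUBIC))
a=cv2.imread('pics/side0.png')[150:340,210:440]; cv2.imwrite('pics/s0z.png',cv2.resize(a,None,fx=3,fy=3,interpolation=cv2.INTER_CUBIC))
E
```

```text
(no output)
```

View pics/t0z.png

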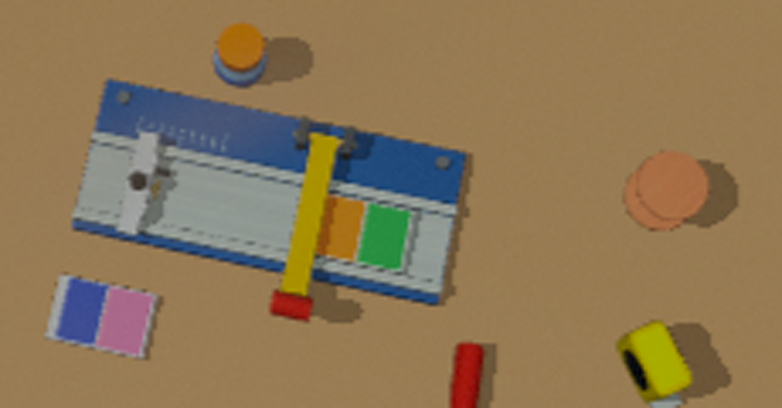

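View pics/s0z.png

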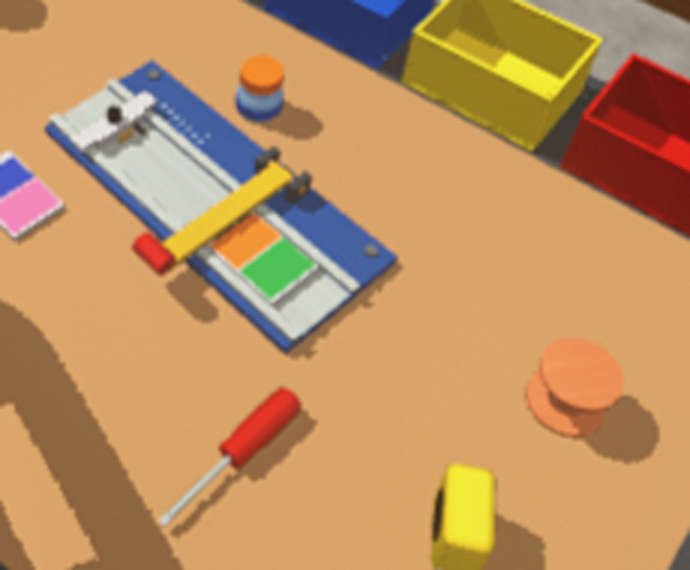

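View pics/side0.png

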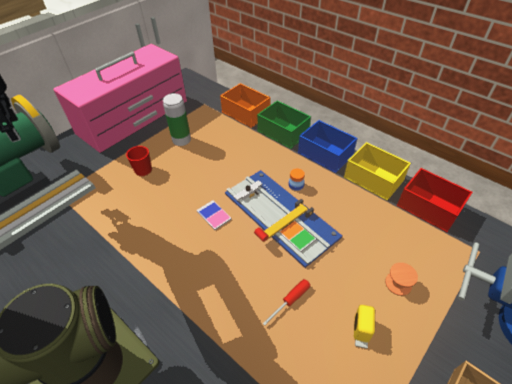

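```bash
cat > fit.py <<'E'
from h import *
from scipy.optimize import least_squares
cl={"top":(np.array([[107,80],[467,152],[437,302],[73,228]])/3.4+[190,120]),
"side":(np.array([[152,62],[397,257],[289,346],[48,126]])/3+[210,150])}
C=np.array([[95,170],[95,-170],[-50,-170],[-50,170]])/1000.
def toW(p,P):
    P=np.atleast_2d(P); c,s=np.cos(p[2]),np.sin(p[2])
    return np.c_[p[0]+c*P[:,0]-s*P[:,1],p[1]+s*P[:,0]+c*P[:,1],P[:,2]]
def fr(p,ns): return np.concatenate([(proj(n,toW(p,np.c_[C,[.012]*4]))-cl[n]).ravel() for n in ns])
if __name__=="__main__":
    for ns in(["top"],["side"],["top","side"]):
        r=least_squares(fr,[.57,-.03,0],args=(ns,)); print(ns,r.x.round(4),r.fun.round(1))
    p=r.x
    print('grip',toW(p,[-.085,-.04,.046]),'tail',toW(p,[0,-.04-.012+.015-.09 ,.016]),'stop',toW(p,[0,.1,.016]))
    for n in("top","side"):
        d=np.load(f'pics/{n}0.png.npy'); im=cv2.imread(f'pics/{n}0.png').astype(int); P=cloud(n,d)
        red=(im[...,2]>140)&(im[...,1]<60)&(im[...,0]<60)&(abs(P[...,0]-.5)<.06)&(abs(P[...,1]+.08)<.05)
        q=P[red]; print(n,'red',red.sum(),q.mean(0),np.percentile(q,[2,98],0).round(4))
        gr=(im[...,1]>im[...,2]+40)&(im[...,1]>im[...,0]+40)&(abs(P[...,0]-.55)<.06)&(abs(P[...,1]+.13)<.06)
        q=P[gr]; c,s=np.cos(p[2]),np.sin(p[2]); f=np.c_[(q[:,:2]-p[:2])@np.array([[c,-s],[s,c]]),q[:,2]]
        print('green fix',np.percentile(f,[3,50,97],0).round(4))
        r2=P[red]; f=np.c_[(r2[:,:2]-p[:2])@np.array([[c,-s],[s,c]]),r2[:,2]]; print('red fix',np.percentile(f,[3,50,97],0).round(4))
E
python3 fit.py
```

```text
['top'] [ 0.5645 -0.0452 -0.1431] [-0.2 -0.3 -0.1 -0.2  0.6  0.4 -0.4  0. ]
['side'] [ 0.5656 -0.0453 -0.1471] [ 0.3 -1.2  1.2 -0.4 -0.3  1.  -1.2 -0.1]
['top', 'side'] [ 0.565  -0.0453 -0.1449] [-0.1 -0.6  0.  -0.2  0.6  0.4 -0.4 -0.2  0.1 -1.1  1.1 -0.4 -0.3  1.1
 -1.4  0.1]
grip [[ 0.47514801 -0.07263584  0.046     ]] tail [[ 0.5466941  -0.17099822  0.016     ]] stop [[0.5794735  0.05362259 0.016     ]]
top red 49 [ 0.47379682 -0.06973326  0.05685534] [[ 0.4669 -0.0847  0.0497]
 [ 0.4809 -0.0543  0.0618]]
green fix [[-0.0266 -0.1262  0.016 ]
 [-0.001  -0.1079  0.0206]
 [ 0.0256 -0.0895  0.0263]]
red fix [[-0.0929 -0.0527  0.05  ]
 [-0.0869 -0.0372  0.0567]
 [-0.0804 -0.0218  0.0617]]
side red 74 [ 0.47070404 -0.07139115  0.05431963] [[ 0.4643 -0.0878  0.0484]
 [ 0.4797 -0.0554  0.058 ]]
green fix [[-0.0282 -0.126   0.0171]
 [-0.0015 -0.1079  0.0197]
 [ 0.0255 -0.0887  0.0222]]
red fix [[-0.0957 -0.0552  0.0486]
 [-0.0901 -0.0393  0.0552]
 [-0.0813 -0.0244  0.0579]]
```

```bash
cat >> h.py <<'E'
FX=np.array([.565,-.0453,-.145])
def W(x,y,z):
    c,s=np.cos(FX[2]),np.sin(FX[2]); return np.array([FX[0]+c*x-s*y,FX[1]+s*x+c*y,z])
def fixf():
    f=np.array(env.state()["wrist_force"]); c,s=np.cos(FX[2]),np.sin(FX[2])
    return np.array([c*f[0]+s*f[1],-s*f[0]+c*f[1],f[2]])
def fixp(w):
    w=np.asarray(w)-[FX[0],FX[1],0]; c,s=np.cos(FX[2]),np.sin(FX[2]); return np.array([c*w[0]+s*w[1],-s*w[0]+c*w[1],w[2]])
def grip(th): return 75e-3-.16*np.cos(th)+.018*np.sin(th), .028+.16*np.sin(th)+.018*np.cos(th)
DZ=.022
E
python3 - <<'E'
from h import *
for yaw in(FX[2],FX[2]+np.pi):
    print(yaw,kinematics.solve_ik(W(-.085,-.039,.1),[np.pi,0,yaw]),kinematics.solve_ik(W(.14,-.039,.15),[np.pi,0,yaw]))
P={}
for n in("top","side"):
    d=np.load(f'pics/{n}0.png.npy'); im=cv2.imread(f'pics/{n}0.png').astype(int); P=cloud(n,d)
    o=(im[...,2]>180)&(im[...,0]<60)&(abs(P[...,0]-.7)<.06)&(abs(P[...,1])<.05)&(P[...,2]>.035)
    print(n,'pot',fixp(P[o].mean(0)))
    F=(P.reshape(-1,3)-[FX[0],FX[1],0])@np.array([[np.cos(FX[2]),-np.sin(FX[2]),0],[np.sin(FX[2]),np.cos(FX[2]),0],[0,0,1]])
    s=(abs(F[:,0])<.03)&(F[:,1]>.06)&(F[:,1]<.16)&(F[:,2]>.024); print('stop top y',np.percentile(F[s],[3,50,97],0).round(4))
E
```

```text
-0.145 [-2.37465341e-01  3.25023231e-01  1.87568896e+00 -4.44089210e-16
  9.40880465e-01  1.47833099e+00] [-2.07939843e-01  5.46672027e-01  1.31279514e+00 -4.44089210e-16
  1.28212549e+00  1.50785648e+00]
2.996592653589793 [-0.23746534  0.32502323  1.87568896  0.          0.94088047 -1.66326167] [-0.20793984  0.54667203  1.31279514  0.          1.28212549 -1.63373617]
top pot [nan nan nan]
stop top y [[-0.0288  0.1085  0.025 ]
 [-0.0021  0.1184  0.031 ]
 [ 0.0275  0.1297  0.0443]]
side pot [0.13598178 0.05287676 0.05434992]
stop top y [[-0.028   0.1058  0.0252]
 [-0.0025  0.1149  0.0291]
 [ 0.0289  0.1274  0.0403]]<stdin>:8: RuntimeWarning: Mean of empty slice.
  ret = um.true_divide(
```

```bash
python3 - <<'E'
from h import *
claw.gripper_to(0.72,30)
yaw=FX[2]
gx,gz=grip(0)
env.move_ptp(W(gx,-.039,.25),[np.pi,0,yaw])
env.move_l(W(gx,-.039,gz-DZ+.04))
print(env.state()["time_s"],fixf())
shot("side","s1.png"); im,_=shot("top","t1.png")
env.move_l(W(gx,-.039,gz-DZ),vel=.08)
print(fixf()); shot("side","s2.png")
a=cv2.imread('pics/s2.png')[130:290,200:360]; cv2.imwrite('pics/s2z.png',cv2.resize(a,None,fx=3.6,fy=3.6,interpolation=cv2.INTER_CUBIC))
E
```

```text
4.9167 [-0.9469052   0.11272641  0.76075826]
[0.40023708 0.6284532  0.47008029]
```

View pics/s2z.png

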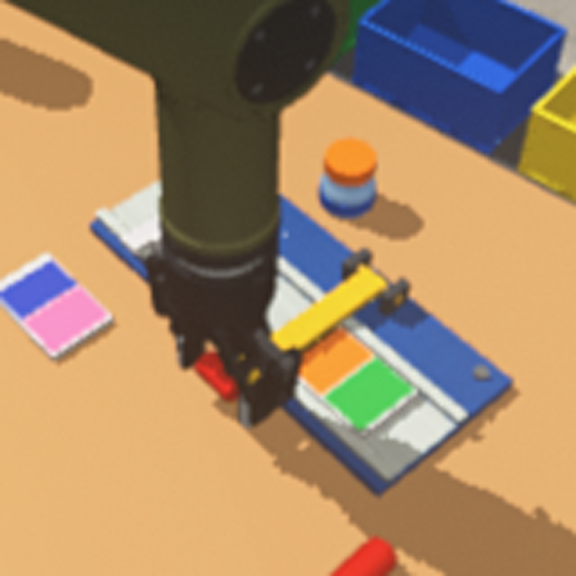

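The red grip (zoom 215,375) lies between the fingers, which straddle it clear of the base. I'll close on it and start the lift.

```bash
python3 - <<'E'
from h import *
f0=fixf()
claw.gripper_to(0.0,35); print('w',env.state()["grip_width"],fixf()-f0)
for th in np.arange(.1,.45,.1):
    x,z=grip(th); env.move_l(W(x,-.039,z-DZ),vel=.08); print(round(th,2),fixf().round(1),env.state()["grip_width"])
print(env.state()["time_s"])
shot("side","s3.png")
a=cv2.imread('pics/s3.png')[130:290,200:360]; cv2.imwrite('pics/s3z.png',cv2.resize(a,None,fx=3.6,fy=3.6,interpolation=cv2.INTER_CUBIC))
E
```

```text
w 0.4131864275944251 [0.0588514  7.37487713 5.51343185]
0.1 [ 2.6  6.7 -3.4] 0.4155044540493652
0.2 [ 1.8  6.  -4.2] 0.4152710525363973
0.3 [ 0.8  5.8 -3. ] 0.4132940268082102
0.4 [ 0.4  4.7 -3.3] 0.4140447385146893
7.4583
```

View pics/s3z.png

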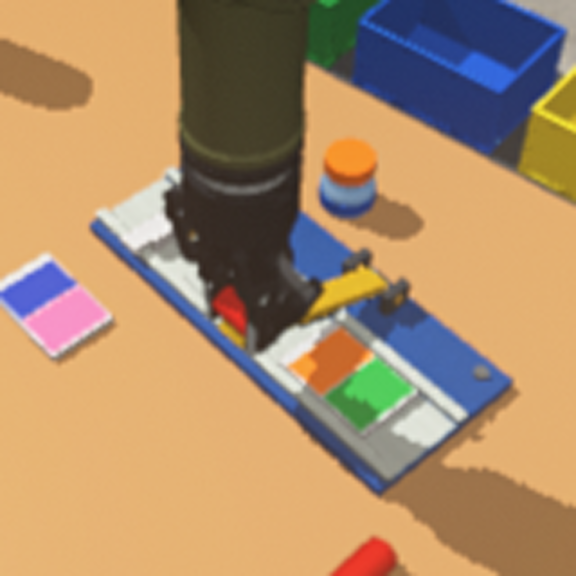

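The bar is rising with the red grip still in the jaws (zoom 230,305). The forces are small, so I'll continue.

```bash
python3 - <<'E'
from h import *
for th in list(np.arange(.55,1.81,.15))+[1.86]:
    x,z=grip(th); env.move_l(W(x,-.039,z-DZ),vel=.1); f=fixf(); print(round(th,2),f.round(1),round(env.state()["grip_width"],3))
    if np.abs(f).max()>18: print("STOP");break
print(env.state()["time_s"])
shot("side","s4.png")
a=cv2.imread('pics/s4.png')[70:290,180:400]; cv2.imwrite('pics/s4z.png',cv2.resize(a,None,fx=2.7,fy=2.7,interpolation=cv2.INTER_CUBIC))
E
```

```text
0.55 [-1.2  5.3 -2.2] 0.415
0.7 [-2.8  5.6 -1.7] 0.411
0.85 [-2.5  4.6  0.4] 0.413
1.0 [-2.6  5.   1.8] 0.416
1.15 [-2.5  4.4  3.4] 0.418
1.3 [-1.7  5.2  2.5] 0.415
1.45 [-1.3  4.6  2.4] 0.414
1.6 [0.  5.5 2.2] 0.415
1.75 [0.2 5.1 3.9] 0.417
1.86 [0.5 5.  3.2] 0.418
11.3583
```

View pics/s4z.png

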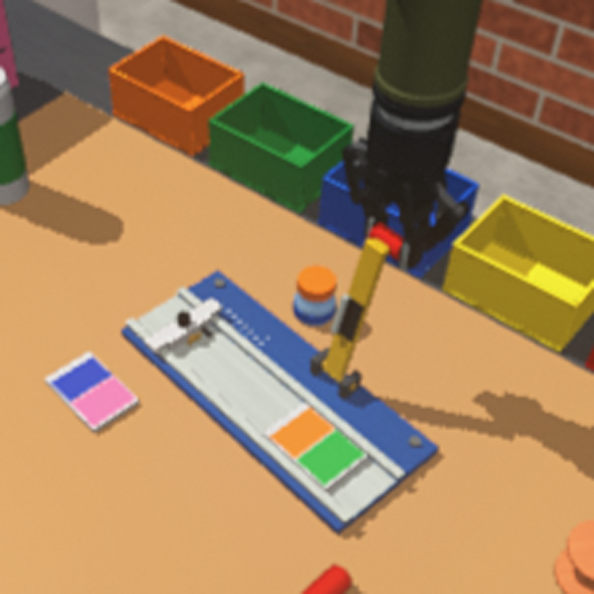

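The bar is past upright with its red end in the fingers (zoom 385,240). The coupon and stop haven't moved. I'll release and back away.

```bash
python3 - <<'E'
from h import *
claw.gripper_to(0.7); env.wait(.3); print(fixf())
p=np.array(env.state()["tcp_pos"]); env.move_l(p+[0,0,.09],vel=.15)
env.move_ptp(W(-.02,-.15,.22),[np.pi,0,FX[2]])
claw.gripper_to(0.0,30)
print(env.state()["time_s"],env.state()["grip_width"])
shot("side","s5.png");im,d=shot("top","t5.png")
a=cv2.imread('pics/s5.png')[70:290,180:400]; cv2.imwrite('pics/s5z.png',cv2.resize(a,None,fx=2.7,fy=2.7,interpolation=cv2.INTER_CUBIC))
a=cv2.imread('pics/t5.png')[100:240,190:390]; cv2.imwrite('pics/t5z.png',cv2.resize(a,None,fx=4,fy=4,interpolation=cv2.INTER_CUBIC))
E
```

```text
[ 0.72763656  0.77297166 -0.14483115]
14.2083 -0.0026203276389708957
```

View pics/s5z.png

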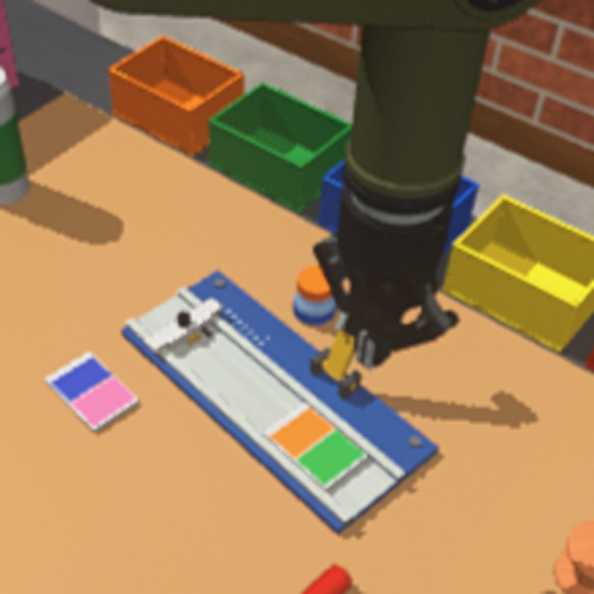

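View pics/t5z.png

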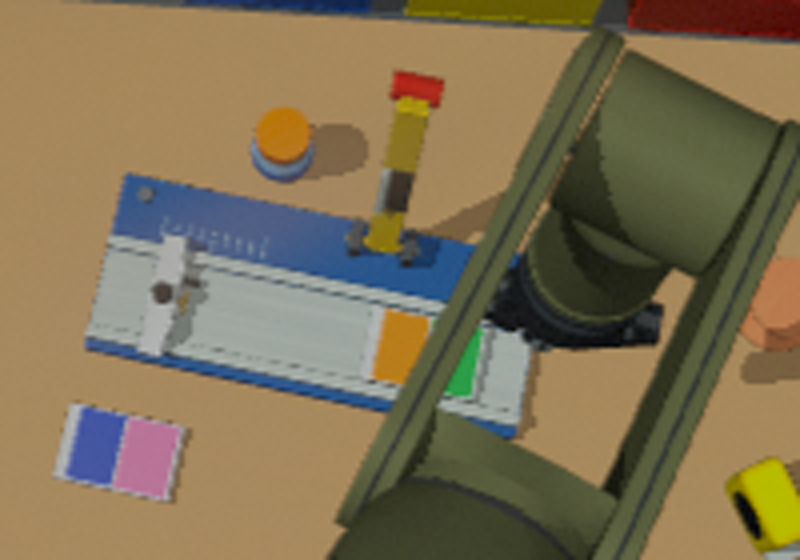

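The bar stands open and untouched: its grip is at top zoom (417,88), the coupon's front edge at x≈372, and the anvil and stop around (180,295). Next I'll lower the shut fingers behind the tail and feel for contact.

```bash
python3 - <<'E'
from h import *
env.move_l(W(-.001,-.157,.22)); env.move_l(W(-.001,-.157,.04)); env.move_l(W(-.001,-.157,.015),vel=.05)
env.wait(.2)
f0=np.mean([fixf() for _ in range(1)],0); print('base',f0,fixp(env.state()["tcp_pos"]))
y=-.157;t=env.state()["time_s"]
shot("side","s6.png")
while y<-.125:
    y+=.002; env.move_l(W(-.001,y,.015),vel=.03); f=fixf()-f0
    print(round(y,4),f.round(2))
    if f[1]<-.8: break
print(env.state()["time_s"]-t,env.state()["time_s"])
a=cv2.imread('pics/s6.png')[130:290,230:390]; cv2.imwrite('pics/s6z.png',cv2.resize(a,None,fx=3.6,fy=3.6,interpolation=cv2.INTER_CUBIC))
E
```

```text
base [-0.20116684  0.56230922 -0.31093013] [-0.00070088 -0.15708791  0.01525604]
-0.155 [ 0.56 -0.23  0.48]
-0.153 [-0.2  -1.2   0.17]
0.5500000000000007 17.3417
```

View pics/s6z.png

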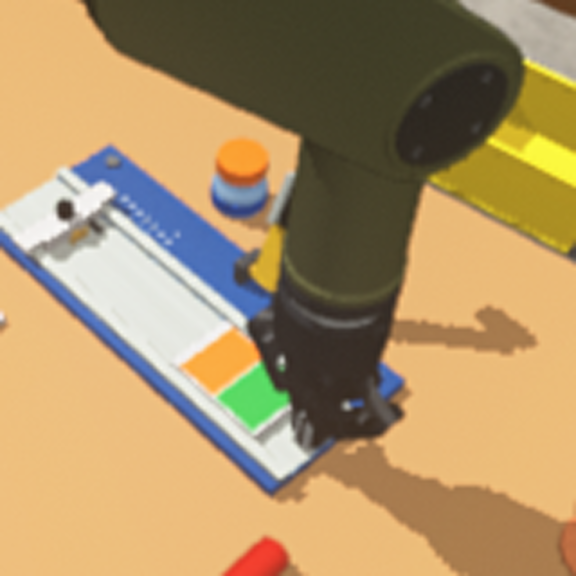

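```bash
cat >> h.py <<'E'
def avgf(n=5,dt=.02):
    a=[]
    for _ in range(n): a.append(fixf()); env.wait(dt)
    return np.mean(a,0)
E
python3 - <<'E'
from h import *
f0=np.array([-.2,.4,-.3]); y=-.153
def st(y,v): 
    env.move_l(W(-.001,y,.015),vel=v); f=avgf(3)-f0; print(round(y,4),f.round(2)); return f
for y in [-.15,-.147,-.144,-.141,-.138,-.134,-.128,-.12,-.105,-.09,-.075,-.06,-.045,-.034]:
    f=st(y,.04)
    if f[1]<-4: print('STOP');break
print(env.state()["time_s"])
shot("side","s7.png"); shot("top","t7.png")
a=cv2.imread('pics/s7.png')[120:290,210:380]; cv2.imwrite('pics/s7z.png',cv2.resize(a,None,fx=3.4,fy=3.4,interpolation=cv2.INTER_CUBIC))
a=cv2.imread('pics/t7.png')[100:240,190:390]; cv2.imwrite('pics/t7z.png',cv2.resize(a,None,fx=4,fy=4,interpolation=cv2.INTER_CUBIC))
E
```

```text
-0.15 [ 0.61 -0.95 -0.34]
-0.147 [ 0.37 -0.36 -0.14]
-0.144 [ 0.3  -0.62  0.47]
-0.141 [0.19 0.22 0.39]
-0.138 [-0.21 -0.45  0.26]
-0.134 [ 0.29 -0.11  0.77]
-0.128 [ 0.61 -1.02  0.06]
-0.12 [ 0.24 -0.02  0.44]
-0.105 [ 0.56 -0.02 -0.  ]
-0.09 [ 0.32 -0.44  0.54]
-0.075 [ 0.62 -0.67  0.21]
-0.06 [ 0.17 -0.73  0.64]
-0.045 [-0.31 -0.25 -0.25]
-0.034 [ 0.33 -0.54  0.47]
23.2417
```

View pics/s7z.png

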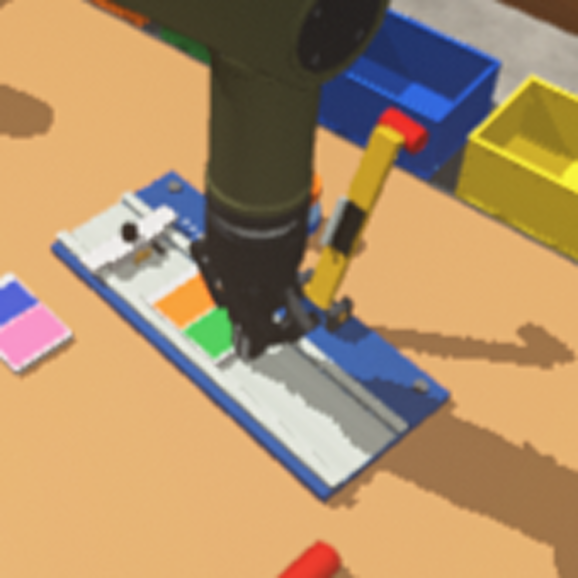

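View pics/t7z.png

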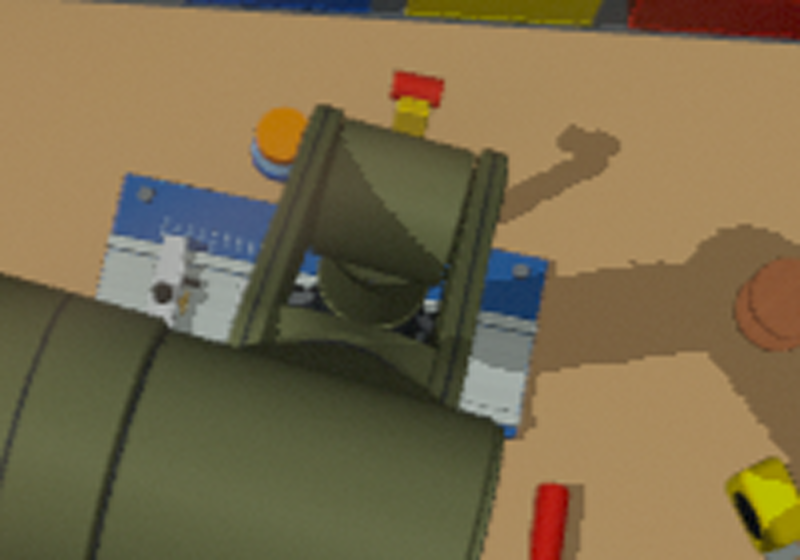

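The coupon is sliding flat ahead of the finger (green at 210,330, orange at 185,300). The stop hasn't moved and the bar is open. I'll measure the front edge against the stop.

```bash
python3 - <<'E'
from h import *
d=np.load('pics/s7.png.npy'); im=cv2.imread('pics/s7.png').astype(int); P=cloud('side',d)
for nm in('0','7'):
    d=np.load(f'pics/side0.png.npy' if nm=='0' else 'pics/s7.png.npy'); im=cv2.imread('pics/side0.png' if nm=='0' else 'pics/s7.png').astype(int); P=cloud('side',d)
    F=np.apply_along_axis(fixp,-1,P)
    o=(im[...,2]>im[...,0]+90)&(im[...,2]>170)&(abs(F[...,0])<.028)&(F[...,1]<.08)&(F[...,1]>-.13)&(F[...,2]<.03); 
    print(nm,'orange y',np.percentile(F[o][:,1],[2,50,98]).round(4))
    st=(abs(F[...,0])<.028)&(F[...,1]>.085)&(F[...,1]<.15)&(F[...,2]>.025); print('stop y',np.percentile(F[st][:,1],[2,50,98]).round(4))
K,Rm,t=cam('side'); 
print(proj('side',np.array([W(0,y,.016) for y in(.07,.08,.09,.1,.11)])).round(1))
a=cv2.imread('pics/s7.png')[170:230,220:290]; cv2.imwrite('pics/s7zz.png',cv2.resize(a,None,fx=10,fy=10,interpolation=cv2.INTER_CUBIC))
E
```

```text
0 orange y [-0.0849 -0.0669 -0.0256]
stop y [0.1056 0.1149 0.1275]
7 orange y [0.02   0.0383 0.0549]
stop y [0.1058 0.115  0.128 ]
[[258.8 201.7]
 [256.6 199.7]
 [254.4 197.8]
 [252.2 195.9]
 [250.  194.1]]
```

View pics/s7zz.png

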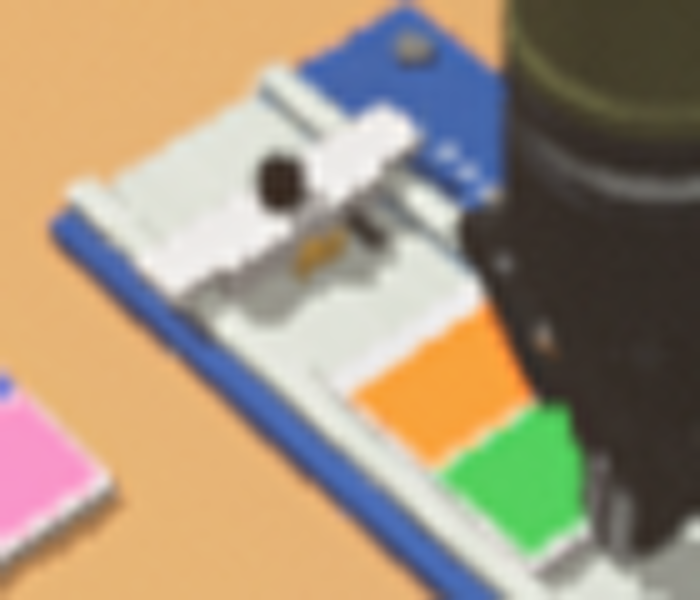

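```bash
python3 - <<'E'
from h import *
f0=np.array([-.2,.4,-.3])
y=-.034; t0=env.state()["time_s"]; 
while y<.012 and env.state()["time_s"]<45:
    step=.002 if y<-.022 else .0005
    y+=step; env.move_l(W(-.001,y,.015),vel=.02); fl=[fixf()[1]-f0[1]]
    if fl[0]<-1.5: fl.append(avgf(4)[1]-f0[1])
    print(round(y*1e3,1),np.round(fl,2),round(fixp(env.state()["tcp_pos"])[1]*1e3,2),end=' | ')
    if fl[-1]<-1.9: break
print(env.state()["time_s"])
E
```

```text
-32.0 [-0.2] -31.93 | -30.0 [-1.37] -29.9 | -28.0 [-0.68] -27.81 | -26.0 [-0.27] -25.82 | -24.0 [-0.22] -23.81 | -22.0 [-0.44] -21.8 | -21.5 [-1.26] -21.5 | -21.0 [-1.4] -21.06 | -20.5 [-2.65 -1.87] -20.51 | -20.0 [-2.19 -1.74] -19.97 | -19.5 [-0.91] -19.45 | -19.0 [-1.09] -18.96 | -18.5 [-1.31] -18.47 | -18.0 [-2.39 -1.69] -17.93 | -17.5 [-1.71 -1.71] -17.47 | -17.0 [-0.99] -16.95 | -16.5 [-1.48] -16.47 | -16.0 [-1.48] -15.94 | -15.5 [-1.82 -1.38] -15.45 | -15.0 [-1.57 -2.01] -14.97 | 28.7417
```

```bash
cat > push.py <<'E'
from h import *
import sys
y,ymax,step,thr=map(float,sys.argv[1:5])
while y<ymax and env.state()["time_s"]<48:
    y+=step; env.move_l(W(-.001,y,.015),vel=.02); fl=[fixf()[1]-.4]
    if fl[0]<-1.8: fl.append(avgf(4)[1]-.4)
    print(round(y*1e3,2),np.round(fl,2),round(fixp(env.state()["tcp_pos"])[1]*1e3,2),end=' | ')
    if fl[-1]<-thr: break
print(env.state()["time_s"])
E
python3 push.py -.015 .012 .0005 2.7
```

```text
-14.5 [-1.71] -14.47 | -14.0 [-1.81 -1.68] -13.95 | -13.5 [-1.99 -1.82] -13.46 | -13.0 [-2.54 -1.58] -12.95 | -12.5 [-0.92] -12.43 | -12.0 [-1.89 -1.55] -11.96 | -11.5 [-1.13] -11.45 | -11.0 [-1.34] -10.95 | -10.5 [-1.63] -10.47 | -10.0 [-0.92] -9.93 | -9.5 [-2.37 -2.05] -9.47 | -9.0 [-1.31] -8.95 | -8.5 [-1.68] -8.45 | -8.0 [-1.45] -7.96 | -7.5 [-1.4] -7.43 | -7.0 [-1.27] -6.97 | -6.5 [-2.04 -1.72] -6.43 | -6.0 [-1.09] -5.96 | -5.5 [-1.28] -5.44 | -5.0 [-2.52 -1.92] -4.96 | -4.5 [-0.77] -4.47 | -4.0 [-1.61] -3.97 | -3.5 [-1.2] -3.45 | -3.0 [-1.89 -1.76] -2.95 | -2.5 [-2.8  -1.84] -2.47 | -2.0 [-1.37] -1.97 | -1.5 [-1.74] -1.43 | -1.0 [-1.19] -0.95 | -0.5 [-1.4] -0.46 | 0.0 [-2.92 -2.03] 0.06 | 0.5 [-1.8] 0.56 | 1.0 [-2.3  -2.05] 1.03 | 1.5 [-2.33 -2.31] 1.53 | 2.0 [-1.91 -2.36] 2.0 | 2.5 [-1.41] 2.53 | 3.0 [-1.75] 3.06 | 3.5 [-1.77] 3.54 | 4.0 [-1.91 -1.93] 4.05 | 4.5 [-2.22 -2.21] 4.55 | 5.0 [-3.24 -3.37] 4.82 | 39.8083
```

The force rose sharply at 5.0 mm and the TCP lags its target, so this looks like contact. I'll make a few small steps to firm it up and look.

```bash
python3 push.py .005 .0062 .0003 4.6
python3 - <<'E'
from h import *
print(avgf(3)-[-.2,.4,-.3])
shot("side","s8.png"); shot("top","t8.png")
a=cv2.imread('pics/s8.png')[170:230,220:290]; cv2.imwrite('pics/s8zz.png',cv2.resize(a,None,fx=10,fy=10,interpolation=cv2.INTER_CUBIC))
for n,f in(('side','side0'),('side','s8'),('top','top0'),('top','t8')):
    d=np.load(f'pics/{f}.png.npy'); F=np.apply_along_axis(fixp,-1,cloud(n,d))
    st=(abs(F[...,0])<.028)&(F[...,1]>.085)&(F[...,1]<.15)&(F[...,2]>.025); print(f,'stop y',np.percentile(F[st][:,1],[2,50,98]).round(4))
print(env.state()["time_s"])
E
```

```text
5.3 [-5.41 -5.34] 4.91 | 40.125
[ 1.06883761 -5.73556912 -0.23420102]
side0 stop y [0.1056 0.1149 0.1275]
s8 stop y [0.1066 0.1152 0.1281]
top0 stop y [0.1085 0.1183 0.1298]
t8 stop y [0.1103 0.1196 0.1294]
40.275
```

View pics/s8zz.png

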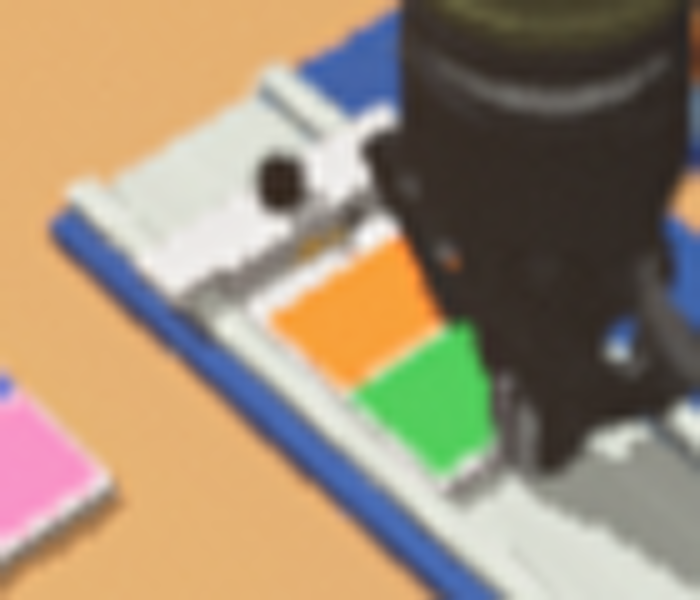

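The coupon's front is against the anvil at about 5.5 N. The knob is at the same pixel as before (280,183), so the stop didn't slip. I'll back off and check.

```bash
python3 - <<'E'
from h import *
env.move_l(W(-.001,-.03,.015),vel=.08)
env.move_l(W(-.001,-.06,.2),vel=.2)
env.move_ptp(W(-.13,-.25,.28),[np.pi,0,FX[2]])
print(fixf(),env.state()["time_s"])
shot("side","s9.png"); shot("top","t9.png")
a=cv2.imread('pics/s9.png')[170:230,220:290]; cv2.imwrite('pics/s9zz.png',cv2.resize(a,None,fx=10,fy=10,interpolation=cv2.INTER_CUBIC))
a=cv2.imread('pics/t9.png')[100:240,190:390]; cv2.imwrite('pics/t9z.png',cv2.resize(a,None,fx=4,fy=4,interpolation=cv2.INTER_CUBIC))
for n,f in(('side','side0'),('side','s9'),('top','top0'),('top','t9')):
    d=np.load(f'pics/{f}.png.npy'); F=np.apply_along_axis(fixp,-1,cloud(n,d))
    st=(abs(F[...,0])<.028)&(F[...,1]>.085)&(F[...,1]<.15)&(F[...,2]>.025); print(f,'stop y',np.percentile(F[st][:,1],[2,50,98]).round(4))
E
```

```text
[ 0.62439665 -0.30263853 -0.8830059 ] 42.9083
side0 stop y [0.1056 0.1149 0.1275]
s9 stop y [0.1059 0.1146 0.1278]
top0 stop y [0.1085 0.1183 0.1298]
t9 stop y [0.09   0.118  0.1296]
```

View pics/s9zz.png

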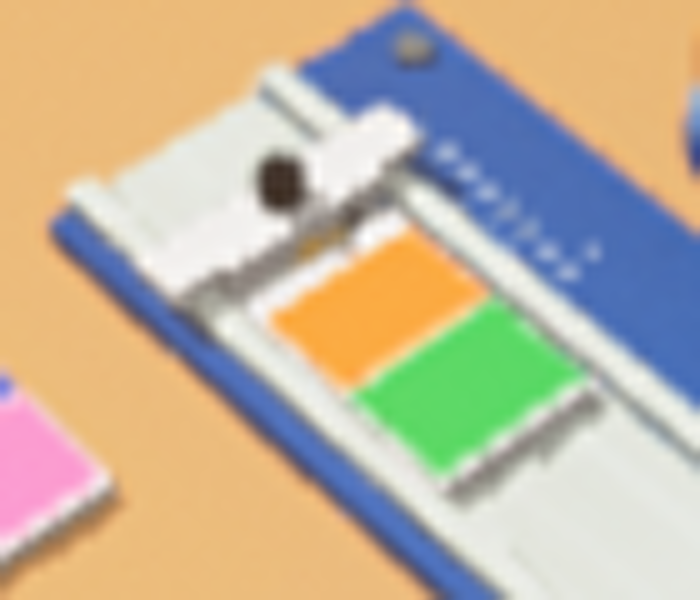

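View pics/t9z.png

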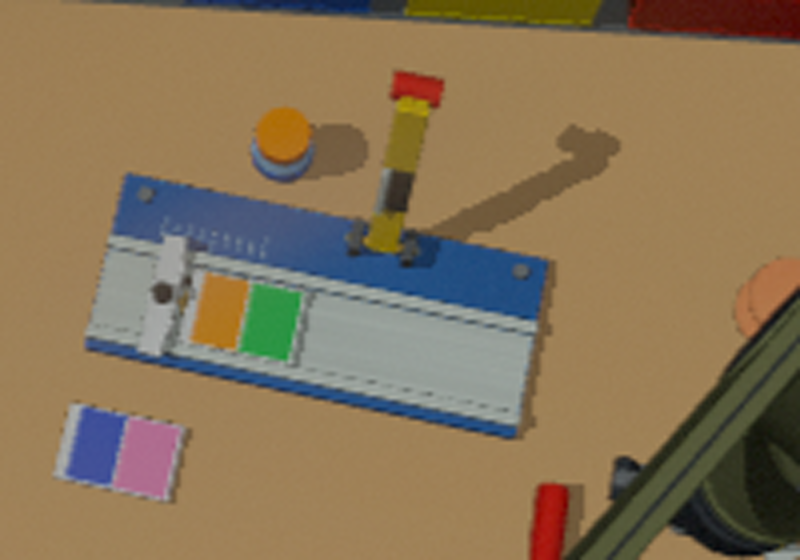

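View pics/s9.png

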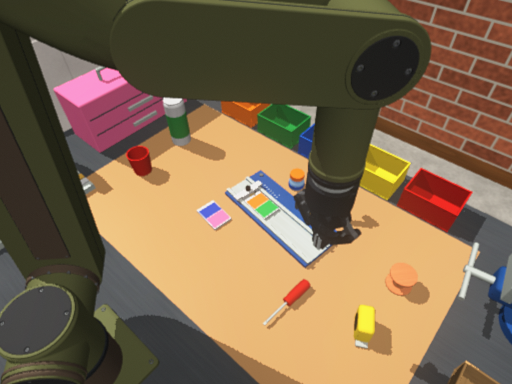

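```bash
python3 - <<'E'
from h import *
env.wait(.3); print(workorder.hand_in(), env.state()["time_s"])
E
```

```text
the job is handed in; nothing more can be done
the job is handed in; nothing more can be done
```

The job is done and handed in, at about 43 s of the 59 s allowed. The bar is open, the coupon is against the anvil and the robot is clear.

- **Clamp bar:** I pinched the red grip by its flat ends, swung the bar to about 1.86 rad and let go. It stayed open by itself in every later picture.
- **Coupon:** I slid it along the channel with the shut fingers behind its tail, at about 1–2 N measured. The force rose from 2.2 to 3.4 to about 5.5 N over less than 0.4 mm of finger travel. I took that as anvil contact and backed off.

**Last checks:**
- **Stop:** its knob is at the same pixel before and after the push. The side camera puts the stop within 0.3 mm of its starting place.
- **Top camera:** its middle and far-side readings of the stop also match the start. The near-edge reading does not: 90 mm against 108.5 mm at the start. I think this is depth-edge bleed from the coupon now lying next to the stop, but I did not confirm it.
- **Coupon and bench:** the coupon lies flat with its front at the anvil, and the other things in view look unmoved.
- **Not measured:** I could not read how far the feeler was pressed in. Contact rests on the force rise and the pictures.

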